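# Press the glued pad of forms in the bench flat press

## Task

Push the pad of forms straight into the bench press until it sits square against the back stop. Then take the crank by its loose black sleeve and, keeping hold of the sleeve all the while the crank turns, wind the platen down until it presses firmly on the pad without crushing it. Let go, and leave the other things on the table where they are.

Things in the scene. Friction and masses are not known exactly. Their poses are not given: they have to be found in the camera images.
- press: Grey bench flat press, bolted down: base 230 x 270 mm, 24 mm thick, two 22 mm columns at y = +/-108, crossbeam over them (50 deep, 128 to 154 mm up). Origin on the table under the middle of the base, straight below the spindle; x points from its open front (robot side) to the back stop, z up.
- stop (a point): Middle of the front face of the back stop, a 14 mm high, 130 mm wide steel lip on the press base, 88 mm behind the spindle axis; axes as the press. The pad's rear face belongs flat against it, 31 mm above the table.
- pad: Pad of forms, 176 mm long (x) by 125 mm wide, pale paper with a card back, 0.5 to 0.8 kg; thickness differs from pad to pad, anywhere from 33 to 47 mm. It lies loose on the press base, short of the stop and a little askew. Origin: centre of its underside; x points towards the stop. Front face at x = -88 mm.
- pad_rear (a point): Middle of the pad's rear face, 88 mm ahead of the pad's origin along its x, 18 mm above its underside.
- platen: Steel platen, 130 (x) by 180 mm, 14 mm thick, hanging from the spindle under the crossbeam. Origin: centre of its underside. At the start it is 5 to 25 mm clear of the pad; it comes down 10 mm a turn. It hangs in a cup of spring washers, so once it touches, the pressure builds by about 25 N for each 0.25 mm wound: a quarter turn past touching is firm, half a turn crushes.
- crank (a joint): Crank angle in rad; it grows clockwise seen from above, which lowers the platen, crank and sleeve together by 10 mm a turn (right-hand screw). At 0 the arm points along press x to the back. Starts within 1.8 of 0. Stiff screw: free running it takes about 11 N across the sleeve while it moves (felt as about half of that when the hand pauses), and it stays where it is left.
- sleeve: Black plastic grip sleeve, 24 mm thick, 70 mm tall, upright on the pin at the crank's end, 60 mm from the spindle axis; spins freely on it. Grip it with 20 N or more or it slips. Origin: centre of its lower end, 3 mm over the arm. When the platen bites, the push needed on it grows by 2.6 N per 100 N of pressure: 4 to 8 N more than free running is firm, 12 N more crushes.
- sleeve_mid (a point): Point on the sleeve's own axis, 45 mm above its lower end and 25 mm below its top: a good height to hold it.
- cups: Bystander: stack of white plastic cups, 106 mm tall, 73 mm wide; origin under its middle.
- stapler: Bystander: black desk stapler, 36 x 130 mm, 48 mm tall; origin under its middle.
- bread_plate: Bystander: white plate, 160 mm across, with three bread rolls, 44 mm tall; origin under its middle.

How it is judged (in metres and radians):
On the way, in this order (a step that is already met when the one before it is completed fails the run):
1. the pad sits square against the back stop, the platen still clear of it (x of pad_rear in the frame of stop above -0.003 m and angle between the x axis of pad and the x axis of press, either way round below 0.035 rad and contact force between platen and pad below 0.5 N), for 0.2 s.
2. the sleeve is gripped between the fingers, the platen still clear of the pad (contact force between the fingers and sleeve above 18 N and contact force between platen and pad below 0.5 N), for 0.2 s.
3. with the sleeve still gripped, the platen has been wound down until it bears on the pad (contact force between the fingers and sleeve above 18 N and contact force between platen and pad above 120 N), for 0.1 s.
At the end, for the whole second after the job is handed in: The pad's rear face is within 3 mm of the back stop and square to it within 2 degrees, the platen bears on the pad with 120 to 350 N, and the crank stands still, released (x of pad_rear in the frame of stop above -0.003 m and angle between the x axis of pad and the x axis of press, either way round below 0.035 rad and contact force between platen and pad between 120 and 350 N and velocity of joint crank between -0.05 and 0.05 rad/s); the robot touches nothing.
It fails at once if the crank turns while its sleeve is not held (not (contact force between the fingers and sleeve above 5 N) and (velocity of joint crank above 0.4 rad/s or velocity of joint crank below -0.4 rad/s)).
It fails at once if the pad is crushed: more than 450 N under the platen (contact force between platen and pad above 450 N).
It fails at once if the pad is shoved with more than 30 N (contact force between the fingers and pad above 30 N).
It fails at once if a bystander is moved by more than 20 mm (distance of any of cups, stapler, bread_plate from where it was at the start of the episode above 0.02 m).
It also fails if it takes over 72 s, if anything falls off the work surface, if the arm or the gripper's body presses on something with over 40 N, if the wrist force passes 120 N, or if a joint passes its speed limit or range.

## Robot

A 6-joint arm with a two-finger parallel gripper is mounted at the origin on the work surface. World frame = base frame: x ahead of the robot, y to its left, z up, the work surface at z = 0. Lengths are in m, angles in degrees, forces in N, time in s.
With the tool pointing down it reaches from about 0.375 to 0.9 m from the base axis. Payload 3.1 kg.
Tool frame: the origin (TCP) lies on the centre line of the jaws, within the pads' length; the fingertips stand 25 mm ahead of it and the grasp point (between the pads) lies 6 mm ahead of it; z points along the fingers, y is the line along which they close (so a half turn about z gives the same grasp; the last joint's range is limited). The gripper opens to 87 mm and grips with 3 to 60 N. Pads are 19 mm wide; open, the fingers measure 117 mm over their backs; the gripper's body (75 mm by 190 mm) begins 51 mm behind the grasp point.
Start: joints at [62.653, 30.224, 82.088, -0, 67.689, -10.227], TCP at [0.184, 0.597, 0.248] pointing down, gripper open.
Joint ranges: [-176.69, 176.69], [-43.24, 126.21], [12.49, 139.97], [-82, 262], [0, 151.66], [-163.58, 163.58]. Speed limits (degrees/s): [159.86, 159.86, 180, 180, 180, 180].

## Interface

Orientations are given as a 3x3 rotation matrix whose columns are the frame's x, y, z axes.
In Python, from rig import bot, cams, models gives the robot as it stands. The module is installed in compiled form; this text tells all that it offers.
- The arm moves only by the shell command python3 -m handwheel 'ROWS' [OPENING]. ROWS is JSON, a list of rows, each a list of 6 numbers: the shift along the world's x, y, z each as a share of 1 m, from -1 to 1, then the turn, a rotation vector about the world's x, y, z each as a share of 2 rad, from -1 to 1. In form: [[dx, dy, dz, wx, wy, wz], ...]. A call has exactly 8 rows; each row is the pose to reach, as a shift and turn from the pose commanded when the call began; what a row does not reach only later rows make up. A row lasts 1/12 s, in which the tool goes at most 41.7 mm and 7.16 degrees, less where a joint would pass 70% of its speed; a pose out of reach is approached as far as the arm can. A call with a number of a shift or a turn outside -1 to 1 is refused whole. A call with a gripper value outside its range is refused whole. OPENING is the opening, from -1 (shut) to 1 (fully open), so that 0 is half open, set as the call begins (- or left out, the last holds). The fingers move at their own pace and stop on an object; the grip force is fixed at half the most. Time passes only in rows, so rows that repeat a pose let the fingers close, or fill a call up. It gives the time, the measured TCP pose, the force, the opening and the grip force at its end, in the units of the state.
- bot.read_state(): the state, without advancing time (a new reading comes with each control period).
- cams.capture(name): name is "scene" or "top" or "wrist"; returns (picture, depth): 400x640x3 uint8, blue, green, red; 400x640 float32, m along the optical axis (not along the pixel's ray), 0 where there is no reading.
- cams.calibration(name): a dict with "mtx" (3x3 intrinsics, pixels), "R" (3x3) and "t" (3): a world point X has camera coordinates R X + t; the wrist camera has in their place "tool_from_camera" (4x4, takes a point from camera to tool coordinates, whose origin is the TCP and whose axes are the flange's). Camera axes: x right, y down, z forward; pixel columns grow to the right and rows downward; lengths in m; the calibration is good to about 2 mm. A picture is of the moment at which its call begins: read the wrist's pose just before it. calibration takes no time and is no camera call.
- bot.hand_in(): hands the job in; it is judged then, once.
Trained networks look in the newest picture that a camera, given by its name, has taken for a name from the list of things; names that differ only in an ending like _2 or _b are one class to them, and where a whole thing is asked for, a point or a joint stands for the part that bears it (a point fixed in the world has none). Each returns a list of dicts, best first, with "conf" (0 to 1); they miss things now and then, are a little off and sometimes report something else, mostly with a low value. They report only what shows in the picture. A call takes as long as a camera call.
- models.spot_in(query, camera): "position" ([column, row] in pixels, amid what is visible of it).
- models.tip_of(query, camera): "position" ([column, row] in pixels: a listed point, or the origin of a listed thing).
The state is a dict: "time_s": time; "joint_positions": joint angles; "qvel": joint speeds; "tau": joint torques, N m; "position": TCP position; "tcp_rot": TCP orientation; "force": force on the tool from outside, world axes, zero at the start; "moment": the same for the moment, N m; "opening": opening from 0.0 (shut) to 1.0 (fully open); "grasp_force": force on a finger pad.
Only numpy, scipy, OpenCV 4.12 (cv2) and the standard library are available. Lean on these libraries where they do the work, as an engineer would, in place of code of your own. Each camera call takes 0.05 s, during which the arm holds its last target. There are 200 camera calls.

## Working session

There is one attempt and no reset: what is moved stays moved. The work goes in short steps, Python scripts to look and compute and a shell command to move; the robot and the scene stay as the last step left them, time stands still between calls to the robot, and variables do not carry over. Pictures are saved under pics/ and viewed, at most 10 in all, crops included, and the job is handed in when it is done.

```bash
mkdir -p pics; cat > h.py <<'E'
from rig import bot,cams,models
import numpy as np,cv2
def cal(n):
    c=cams.calibration(n)
    if 'R' in c: return c['mtx'],np.array(c['R']),np.array(c['t'])
    s=bot.read_state();T=np.eye(4);T[:3,:3]=s['tcp_rot'];T[:3,3]=s['position']
    W=np.linalg.inv(T@np.array(c['tool_from_camera']));return c['mtx'],W[:3,:3],W[:3,3]
def unproj(n,uv,d,C=None):
    K,R,t=C or cal(n); uv=np.atleast_2d(uv)
    p=np.c_[uv,np.ones(len(uv))]@np.linalg.inv(K).T*np.reshape(d,(-1,1))
    return (p-t)@R
def cloud(n,D,C=None):
    v,u=np.mgrid[:400,:640]
    P=unproj(n,np.c_[u.ravel(),v.ravel()],D.ravel(),C).reshape(400,640,3);P[D==0]=np.nan
    return P
E
python3 - <<'E'
from h import *
np.set_printoptions(precision=4,suppress=True)
s=bot.read_state();print(s['time_s'],s['force'])
ims=[]
for n in('scene','top'):
    im,D=cams.capture(n);np.savez('/tmp/%s.npz'%n,im=im,D=D);ims.append(im)
    P=cloud(n,D)
    for q in('press','stop','pad','pad_rear','platen','crank','sleeve','sleeve_mid','cups','stapler','bread_plate'):
        for f in('spot_in','tip_of'):
            if f=='spot_in' and q not in('pad','sleeve','press','platen'):continue
            for r in getattr(models,f)(q,n)[:1]:
                u,v=r['position'];print(n,q,f,round(r['conf'],2),np.round([u,v]),P[min(max(int(v),0),399),min(max(int(u),0),639)])
cv2.imwrite('pics/a.png',ims[0]);cv2.imwrite('pics/b.png',ims[1])
E
```

```text
0.0 [ 1.2074  0.1753 -0.117 ]
scene press spot_in 0.67 [304. 255.] [ 0.6357 -0.021   0.0944]
scene press tip_of 0.88 [305. 274.] [ 0.6516 -0.0288  0.0524]
scene stop tip_of 0.93 [313. 288.] [ 0.6708 -0.0177  0.0238]
scene pad spot_in 0.79 [309. 274.] [ 0.6533 -0.0172  0.0513]
scene pad tip_of 0.89 [302. 257.] [ 0.643  -0.0274  0.0939]
scene pad_rear tip_of 0.81 [312. 278.] [ 0.6521 -0.0095  0.032 ]
scene platen spot_in 0.57 [303. 255.] [ 0.6357 -0.021   0.0944]
scene platen tip_of 0.61 [305. 247.] [ 0.6275 -0.0136  0.1079]Traceback (most recent call last):
  File "<stdin>", line 11, in <module>
ValueError: it knows: bread_plate, cups, pad, pad_rear, platen, press, sleeve, sleeve_mid, stapler, stop
```

```bash
python3 - <<'E'
from h import *
np.set_printoptions(precision=4,suppress=True)
ims=[]
for n in('scene','top'):
    im,D=cams.capture(n);np.savez('/tmp/%s.npz'%n,im=im,D=D);ims.append(im)
    P=cloud(n,D)
    K,R,t=cal(n);print(n,'at',-R.T@t)
    for q in('press','stop','pad','pad_rear','platen','sleeve','sleeve_mid','cups','stapler','bread_plate'):
        if n=='scene' and q in('press','stop','pad','pad_rear','platen'):continue
        for f in('spot_in','tip_of'):
            if f=='spot_in' and q not in('pad','sleeve'):continue
            for r in getattr(models,f)(q,n)[:1]:
                u,v=r['position'];print(n,q,f,round(r['conf'],2),np.round([u,v]),P[min(max(int(v),0),399),min(max(int(u),0),639)])
cv2.imwrite('pics/a.png',ims[0]);cv2.imwrite('pics/b.png',ims[1])
E
```

```text
scene at [ 1.4207 -0.4147  0.8165]
scene sleeve spot_in 0.76 [330. 194.] [0.6514 0.0368 0.2393]
scene sleeve tip_of 0.85 [330. 206.] [0.6504 0.0371 0.2089]
scene sleeve_mid tip_of 0.67 [209. 306.] [ 0.5946 -0.235   0.0117]
scene cups tip_of 0.74 [224. 250.] [ 0.4445 -0.1388  0.025 ]
scene stapler tip_of 0.76 [210. 308.] [ 0.5985 -0.2341  0.0116]
scene bread_plate tip_of 0.76 [397. 249.] [0.6711 0.2079 0.0373]
top at [0.4875 0.051  0.895 ]
top press tip_of 0.83 [348. 194.] [0.5836 0.009  0.1635]
top stop tip_of 0.56 [358. 157.] [ 0.6875 -0.0244  0.0239]
top pad spot_in 0.66 [341. 239.] [0.504  0.021  0.0624]
top pad tip_of 0.95 [344. 214.] [0.5519 0.0166 0.0946]
top platen tip_of 0.95 [350. 189.] [0.5894 0.0072 0.2004]
top sleeve tip_of 0.61 [329. 160.] [0.6292 0.0437 0.2544]
top sleeve_mid tip_of 0.59 [326. 154.] [0.637  0.0484 0.2719]
top stapler tip_of 0.96 [448. 202.] [ 0.5775 -0.2093  0.0493]
top bread_plate tip_of 0.88 [236. 184.] [0.6311 0.2529 0.0271]
```

View pics/a.png

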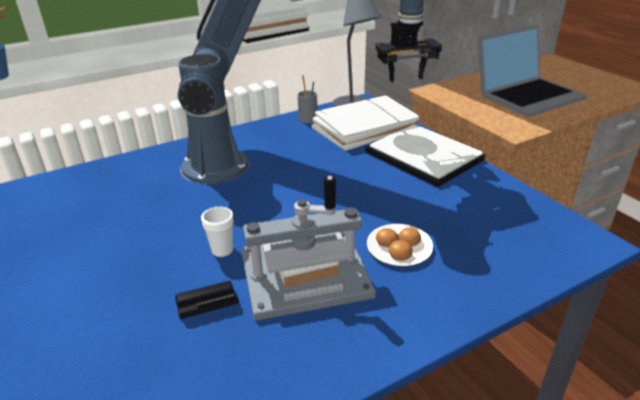

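View pics/b.png

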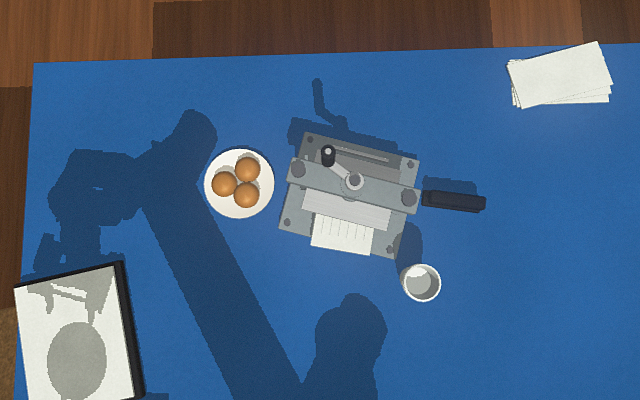

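The scene camera shows the press mid-image (305,265), with the cups, stapler and plate around it. In the top view, the pad sticks out at the front (341,239), the sleeve is at (328,155), the spindle is at (354,181), and the cups are close to the front right at (420,283). Next I fit the geometry.

```bash
python3 - <<'E'
from h import *
np.set_printoptions(precision=4,suppress=True)
z=np.load('/tmp/top.npz');P=cloud('top',z['D']);im=z['im']
Z=P[...,2]
def rect(m,name):
    m=cv2.morphologyEx(m.astype('uint8'),cv2.MORPH_OPEN,np.ones((2,2)))
    n,l,st,c=cv2.connectedComponentsWithStats(m);i=1+np.argmax(st[1:,4]);q=P[l==i]
    (cx,cy),(w,h),a=cv2.minAreaRect((q[:,:2]*1000).astype('float32'))
    print(name,len(q),'c',cx,cy,'wh',w,h,'ang',a,'z',np.nanmedian(q[:,2]));return q
roi=np.zeros(Z.shape,bool);roi[120:270,270:425]=1
print(np.histogram(Z[roi],bins=np.arange(0,.3,.005)))
rect(roi&(Z>.145)&(Z<.165),'beam')
rect(roi&(Z>.012)&(Z<.5),'all')
rect(roi&(Z>.015)&(Z<.035),'base')
w=im.min(2)
pm=roi&(Z>.045)&(Z<.085)&(P[...,0]<.56)
q=rect(pm,'padfront')
rect(roi&(Z>.24),'sleeve top')
rect(roi&(Z>.09)&(Z<.125),'platen')
# pad front edge: column wise lowest row
pts=[]
for u in range(312,372):
    r=np.where(pm[:,u])[0]
    if len(r): pts.append(P[r.max(),u])
pts=np.array(pts);print(pts[::6])
for n,b in(('cups',(260,310,395,445)),('stapler',(185,220,425,490))):
    m=np.zeros(Z.shape,bool);m[b[0]:b[1],b[2]:b[3]]=1;rect(m&(Z>.015),n)
E
cat > /tmp/x.py <<'E'
E
python3 -c "
import cv2;a=cv2.imread('pics/b.png')[110:280,260:460];cv2.imwrite('pics/c.png',cv2.resize(a,None,fx=3.5,fy=3.5,interpolation=cv2.INTER_CUBIC))"
```

```text
(array([4854,   30,   94,   77, 2945, 1056,   78,  191,   15,    0,    0,
         42, 1593,  173,    0,    2,   15,   26, 1695, 1171,   18,   23,
         16,    0,    0,    0,   25,   45,   47,   76, 1974,  567,  407,
         26,    0,    0,    2,   15,   80,  228,   70,  107,   14,    7,
          8,    9,    6,    8,   11,    7,    7,    6,   11,  130,   44,
          0,    0,    0,    0]), array([0.   , 0.005, 0.01 , 0.015, 0.02 , 0.025, 0.03 , 0.035, 0.04 ,
       0.045, 0.05 , 0.055, 0.06 , 0.065, 0.07 , 0.075, 0.08 , 0.085,
       0.09 , 0.095, 0.1  , 0.105, 0.11 , 0.115, 0.12 , 0.125, 0.13 ,
       0.135, 0.14 , 0.145, 0.15 , 0.155, 0.16 , 0.165, 0.17 , 0.175,
       0.18 , 0.185, 0.19 , 0.195, 0.2  , 0.205, 0.21 , 0.215, 0.22 ,
       0.225, 0.23 , 0.235, 0.24 , 0.245, 0.25 , 0.255, 0.26 , 0.265,
       0.27 , 0.275, 0.28 , 0.285, 0.29 , 0.295]))
beam 3009 c 598.1663818359375 -19.701461791992188 wh 288.5021057128906 70.27574157714844 ang 79.12442779541016 z 0.15407720904471772
all 12930 c 601.050537109375 -5.657257080078125 wh 274.7929992675781 228.7598876953125 ang 74.192
[... 338 characters left out ...]
15625 z 0.2680023575167181
platen 1940 c 560.5704956054688 3.7736587524414062 wh 189.6371307373047 46.66641616821289 ang 75.22610473632812 z 0.09469460151469433
[[ 0.4909  0.0824  0.0606]
 [ 0.4885  0.0698  0.0604]
 [ 0.4861  0.0572  0.064 ]
 [ 0.4837  0.0447  0.0638]
 [ 0.4813  0.0322  0.0626]
 [ 0.4789  0.0197  0.0628]
 [ 0.4766  0.0074  0.065 ]
 [ 0.4742 -0.0052  0.0634]
 [ 0.4718 -0.0174  0.0657]
 [ 0.4694 -0.0301  0.0628]]
cups 1198 c 403.6199035644531 -153.21270751953125 wh 95.87776184082031 60.08068084716797 ang 51.58991241455078 z 0.0622992210348291
stapler 819 c 578.8157348632812 -242.74920654296875 wh 140.53733825683594 31.668310165405273 ang 83.72950744628906 z 0.04707763282761481
```

View pics/c.png

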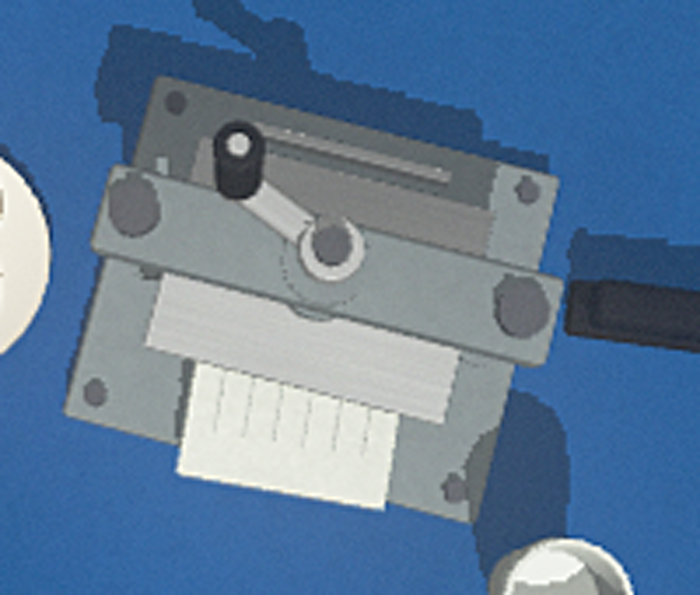

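```bash
python3 - <<'E'
from h import *
np.set_printoptions(precision=4,suppress=True)
z=np.load('/tmp/top.npz');P=cloud('top',z['D']);Z=P[...,2]
def sel(b,lo,hi):
    m=np.zeros(Z.shape,bool);m[b[0]:b[1],b[2]:b[3]]=1;q=P[m&(Z>lo)&(Z<hi)]
    print(len(q),(q.min(0)+q.max(0))/2,np.ptp(q,0),q.mean(0),cv2.minEnclosingCircle((q[:,:2]*1000).astype('float32')));return q
sel((255,310,395,445),.095,.12)
sel((135,175,315,345),.262,.28)
sel((160,200,335,375),.185,.23)
for n in('top',):
  m=np.isfinite(Z);m[:120]=0;m[270:]=0;m[:,:270]=0;m[:,425:]=0
  q=P[m&(Z>.15)&(Z<.157)];print(cv2.minAreaRect((q[:,:2]*1000).astype('float32')),q[:,2].mean())
  # pad & platen & base heights robust
  for lo,hi in((.02,.028),(.055,.07),(.085,.1)):
    q=P[m&(Z>lo)&(Z<hi)];print(lo,np.median(q[:,2]))
s=bot.read_state();print(s['tcp_rot'],s['position'],s['opening'])
E
```

```text
329 [ 0.4124 -0.1331  0.1022] [0.0717 0.0712 0.0144] [ 0.4115 -0.1361  0.1034] ((412.81304931640625, -133.4534149169922), 36.78385543823242)
184 [0.6399 0.0451 0.2685] [0.0228 0.0231 0.012 ] [0.6398 0.0451 0.2687] ((640.8960571289062, 45.167274475097656), 12.597440719604492)
450 [0.6133 0.0081 0.198 ] [0.0537 0.0495 0.0254] [0.6088 0.0074 0.1995] ((615.7078857421875, 9.642704963684082), 33.33970260620117)
((602.995849609375, -1.401885986328125), (255.7366180419922, 50.28785705566406), 73.5157470703125) 0.15378872082930978
0.02 0.02389264490782574
0.055 0.06310467173436718
0.085 0.09469160452774993
[[-0.9557  0.2944  0.    ]
 [ 0.2944  0.9557 -0.    ]
 [-0.      0.     -1.    ]] [0.1839 0.5973 0.2476] 1.000069805422941
```

```bash
python3 -m handwheel '[[0.012,-0.025,0,0,0,0],[0.03,-0.06,0,0,0,0],[0.046,-0.095,0,0,0,0],[0.063,-0.13,0,0,0,0],[0.08,-0.165,0,0,0,0],[0.097,-0.2,0,0,0,0],[0.114,-0.235,0,0,0,0],[0.131,-0.27,0,0,0,0]]' 1
python3 -m handwheel '[[0.017,-0.035,0,0,0,0],[0.034,-0.07,0,0,0,0],[0.051,-0.105,0,0,0,0.005],[0.068,-0.14,0,0,0,0.01],[0.085,-0.175,0,0,0,0.01],[0.102,-0.21,0,0,0,0.01],[0.119,-0.245,0,0,0,0.01],[0.132,-0.27,0,0,0,0.01]]'
python3 -m handwheel '[[0.005,-0.01,-0.01,0,0,0],[0.01,-0.02,-0.04,0,0,0],[0.01,-0.02,-0.07,0,0,0],[0.01,-0.02,-0.10,0,0,0],[0.01,-0.02,-0.13,0,0,0],[0.01,-0.02,-0.155,0,0,0],[0.01,-0.02,-0.17,0,0,0],[0.01,-0.02,-0.178,0,0,0]]'
python3 - <<'E'
from h import *
im,D=cams.capture('wrist');print(bot.read_state()['position']);print(cams.calibration('wrist'))
P=cloud('wrist',D);np.savez('/tmp/w.npz',P=P,im=im)
cv2.imwrite('pics/d.png',im)
E
```

```text
time_s: 2.12
position: [0.3155, 0.3257, 0.2478]
tcp_rot: [[-0.956, 0.294, 0.001], [0.294, 0.956, 0.0], [-0.001, 0.001, -1.0]]
force: [0.7, -0.3, -0.1]
opening: 0.998
grasp_force: 0.0
time_s: 2.78
position: [0.4485, 0.0544, 0.248]
tcp_rot: [[-0.961, 0.277, 0.002], [0.277, 0.961, -0.001], [-0.002, -0.0, -1.0]]
force: [0.9, 1.9, 0.1]
opening: 1.006
grasp_force: 0.0
time_s: 3.45
position: [0.4551, 0.0381, 0.0672]
tcp_rot: [[-0.961, 0.275, -0.005], [0.275, 0.961, 0.001], [0.005, -0.0, -1.0]]
force: [-0.7, -0.9, 0.9]
opening: 1.001
grasp_force: 0.0
[0.45520753 0.03804809 0.06703036]
{'mtx': array([[278.12023692,   0.        , 324.34997445],
       [  0.        , 278.12023692, 204.99428598],
       [  0.        ,   0.        ,   1.        ]]), 'tool_from_camera': array([[-3.61107219e-04, -9.61414794e-01, -2.75102641e-01,
         7.45411445e-02],
       [ 9.99999737e-01, -5.20349425e-04,  5.05863960e-04,
        -8.17343718e-04],
       [-6.29494596e-04, -2.75102385e-01,  9.61414729e-01,
        -1.38313389e-01],
       [ 0.00000000e+00,  0.00000000e+00,  0.00000000e+00,
         1.00000000e+00]])}
```

View pics/d.png

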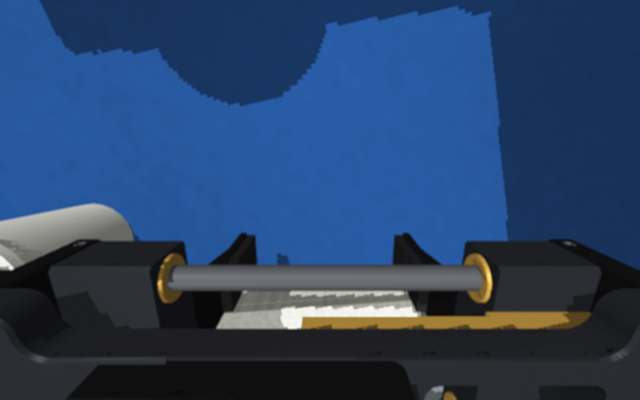

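The camera sits on the robot side and the view forward is blocked. The cup edge at (90,220) is clear of the fingers. Next I push.

```bash
python3 -m handwheel '[[0.005,-0.0014,0,0,0,0],[0.01,-0.0028,0,0,0,0],[0.014,-0.004,0,0,0,0],[0.018,-0.005,0,0,0,0],[0.022,-0.006,0,0,0,0],[0.026,-0.0072,0,0,0,0],[0.03,-0.0083,0,0,0,0],[0.034,-0.0095,0,0,0,0]]'
python3 -m handwheel '[[0.002,-0.0006,0,0,0,0],[0.004,-0.0011,0,0,0,0],[0.006,-0.0017,0,0,0,0],[0.008,-0.0022,0,0,0,0],[0.01,-0.0028,0,0,0,0],[0.011,-0.003,0,0,0,0],[0.012,-0.0033,0,0,0,0],[0.012,-0.0033,0,0,0,0]]'
```

```text
time_s: 4.17
position: [0.4893, 0.0285, 0.0701]
tcp_rot: [[-0.961, 0.275, -0.004], [0.275, 0.961, 0.001], [0.004, 0.0, -1.0]]
force: [-5.4, 1.4, 2.6]
opening: 0.996
grasp_force: 3.0
time_s: 4.83
position: [0.5008, 0.0249, 0.07]
tcp_rot: [[-0.961, 0.276, -0.005], [0.276, 0.961, 0.001], [0.005, -0.0, -1.0]]
force: [-6.2, 1.2, 3.7]
opening: 1.002
grasp_force: 3.1
```

```bash
python3 -m handwheel '[[0.001,-0.0003,0,0,0,0],[0.002,-0.0006,0,0,0,0],[0.003,-0.0008,0,0,0,0],[0.004,-0.0011,0,0,0,0],[0.004,-0.0011,0,0,0,0],[0.004,-0.0011,0,0,0,0],[0.004,-0.0011,0,0,0,0],[0.004,-0.0011,0,0,0,0]]'
python3 - <<'E'
from h import *
np.set_printoptions(precision=4,suppress=True)
im,D=cams.capture('scene');P=cloud('scene',D);np.savez('/tmp/s2.npz',im=im,D=D)
for q in('stop','pad_rear','pad'): 
  for r in models.tip_of(q,'scene')[:1]:
    u,v=r['position'];print(q,r,P[int(v),int(u)])
a=np.load('/tmp/scene.npz')['im'][220:320,230:390];b=im[220:320,230:390]
cv2.imwrite('pics/e.png',cv2.resize(np.vstack([a,b]),None,fx=3,fy=3,interpolation=cv2.INTER_CUBIC))
E
```

```text
time_s: 5.5
position: [0.5048, 0.0238, 0.07]
tcp_rot: [[-0.961, 0.276, -0.004], [0.276, 0.961, 0.001], [0.004, -0.0, -1.0]]
force: [-5.7, 2.1, 4.1]
opening: 0.998
grasp_force: 3.1
stop {'position': [312.8, 292.7], 'conf': 0.86} [ 0.6933 -0.0324  0.0344]
pad_rear {'position': [312.1, 287.0], 'conf': 0.69} [ 0.6853 -0.0278  0.0403]
pad {'position': [303.3, 268.1], 'conf': 0.56} [ 0.6454 -0.0274  0.0644]
```

View pics/e.png

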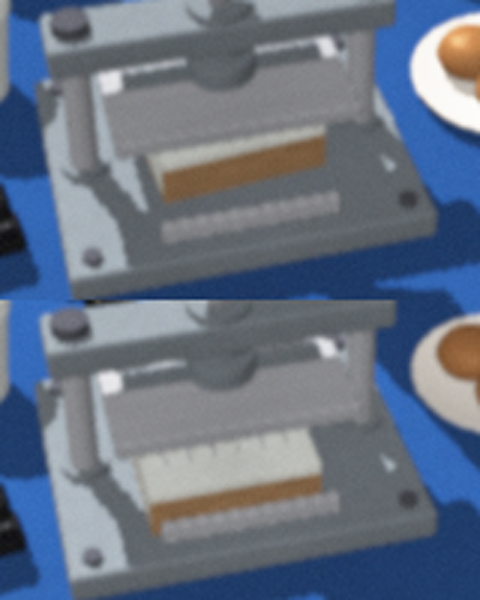

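The top half (before) and bottom half (after) show the pad now just short of the stop, at about (235,505) in the crop. I keep pushing until the force rises.

```bash
for i in 1; do python3 -m handwheel '[[0.0005,-0.0001,0,0,0,0],[0.001,-0.0003,0,0,0,0],[0.0015,-0.0004,0,0,0,0],[0.002,-0.0006,0,0,0,0],[0.002,-0.0006,0,0,0,0],[0.002,-0.0006,0,0,0,0],[0.002,-0.0006,0,0,0,0],[0.002,-0.0006,0,0,0,0]]'; done | grep -E "pos|force"
python3 -m handwheel '[[0.0005,-0.0001,0,0,0,0],[0.001,-0.0003,0,0,0,0],[0.001,-0.0003,0,0,0,0],[0.0015,-0.0004,0,0,0,0],[0.0015,-0.0004,0,0,0,0],[0.0015,-0.0004,0,0,0,0],[0.0015,-0.0004,0,0,0,0],[0.0015,-0.0004,0,0,0,0]]' | grep -E "pos|force"
```

```text
position: [0.5068, 0.0232, 0.07]
force: [-5.7, 1.6, 5.1]
grasp_force: 3.1
position: [0.5076, 0.023, 0.07]
force: [-6.7, 2.3, 4.1]
grasp_force: 3.6
```

```bash
python3 -m handwheel '[[0.0005,-0.0001,0,0,0,0],[0.001,-0.0003,0,0,0,0],[0.001,-0.0003,0,0,0,0],[0.001,-0.0003,0,0,0,0],[0.001,-0.0003,0,0,0,0],[0.001,-0.0003,0,0,0,0],[0.001,-0.0003,0,0,0,0],[0.001,-0.0003,0,0,0,0]]' | grep -E "pos|force"
python3 -m handwheel '[[0.0005,-0.0001,0,0,0,0],[0.001,-0.0003,0,0,0,0],[0.001,-0.0003,0,0,0,0],[0.001,-0.0003,0,0,0,0],[0.001,-0.0003,0,0,0,0],[0.001,-0.0003,0,0,0,0],[0.001,-0.0003,0,0,0,0],[0.001,-0.0003,0,0,0,0]]' | grep -E "pos|force"
```

```text
position: [0.5077, 0.0229, 0.07]
force: [-7.9, 2.5, 6.7]
grasp_force: 4.3
position: [0.5077, 0.0229, 0.0699]
force: [-9.4, 3.2, 7.5]
grasp_force: 5.0
```

```bash
python3 -m handwheel '[[0.001,-0.0003,0,0,0,0],[0.002,-0.0006,0,0,0,0],[0.002,-0.0006,0,0,0,0],[0.002,-0.0006,0,0,0,0],[0.002,-0.0006,0,0,0,0],[0.002,-0.0006,0,0,0,0],[0.002,-0.0006,0,0,0,0],[0.002,-0.0006,0,0,0,0]]' | grep -E "pos|force"
python3 -m handwheel '[[-0.01,0.003,0,0,0,0],[-0.03,0.0085,0,0,0,0],[-0.055,0.0155,0,0,0,0],[-0.07,0.02,0.01,0,0,0],[-0.07,0.02,0.045,0,0,0],[-0.07,0.02,0.085,0,0,0],[-0.07,0.02,0.125,0,0,0],[-0.07,0.02,0.165,0,0,0]]' | grep -E "pos|force"
python3 -m handwheel '[[0,0,0.03,0,0,0],[0,0,0.06,0,0,0],[0,0,0.08,0,0,0],[0,0,0.085,0,0,0],[0,0,0.085,0,0,0],[0,0,0.085,0,0,0],[0,0,0.085,0,0,0],[0,0,0.085,0,0,0]]' | grep -E "pos|force"
python3 - <<'E'
from h import *
np.set_printoptions(precision=4,suppress=True)
C=cal('wrist');im,D=cams.capture('wrist');P=cloud('wrist',D,C)
cv2.imwrite('pics/f.png',im);np.savez('/tmp/w.npz',P=P,im=im,D=D)
for q in('sleeve','sleeve_mid','pad','pad_rear','stop','platen'):
  for r in models.tip_of(q,'wrist')[:1]:
    u,v=r['position'];print(q,r,P[min(int(v),399),int(u)])
im,D=cams.capture('top');P=cloud('top',D);np.savez('/tmp/t2.npz',P=P,im=im,D=D)
Z=P[...,2];pts=[]
for u in range(305,380):
    c=np.where((Z[190:270,u]>.05)&(Z[190:270,u]<.08))[0]
    if len(c):pts.append(P[190+c.max(),u])
pts=np.array(pts);print(pts[::6],np.degrees(np.arctan(np.polyfit(pts[3:-3,1],pts[3:-3,0],1))))
E
```

```text
position: [0.5079, 0.0229, 0.0698]
force: [-11.5, 4.3, 9.3]
grasp_force: 6.3
position: [0.4459, 0.0407, 0.2373]
force: [0.3, 0.7, 0.1]
grasp_force: 0.0
position: [0.4437, 0.0412, 0.318]
force: [0.4, 0.3, 0.1]
grasp_force: 0.0
pad {'position': [215.7, 184.8], 'conf': 0.53} [ 0.4034 -0.1008  0.0892]
platen {'position': [328.5, 291.9], 'conf': 0.98} [0.5816 0.0061 0.1231]
[[ 0.5325  0.0728  0.0663]
 [ 0.5303  0.0603  0.0624]
 [ 0.5256  0.0478  0.0649]
 [ 0.5216  0.035   0.0525]
 [ 0.5188  0.0226  0.0615]
 [ 0.5144  0.0098  0.0555]
 [ 0.5118 -0.0023  0.0635]
 [ 0.5073 -0.0147  0.0633]
 [ 0.5049 -0.0274  0.0618]
 [ 0.5004 -0.0397  0.0624]] [16.0779 27.1168]
```

View pics/f.png

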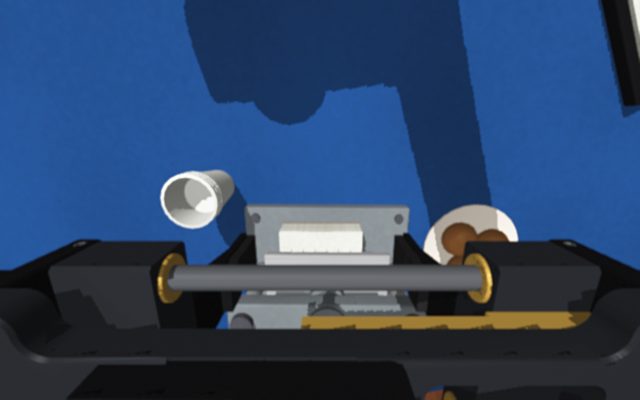

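```bash
python3 - <<'E'
from h import *
np.set_printoptions(precision=4,suppress=True)
for f in('/tmp/top.npz','/tmp/t2.npz'):
  z=np.load(f);P=cloud('top',z['D']);Z=P[...,2]
  for lo,hi,b in((.262,.28,(135,175,315,345)),(.203,.218,(165,200,338,372)),(.19,.2,(165,200,338,372))):
    m=np.zeros(Z.shape,bool);m[b[0]:b[1],b[2]:b[3]]=1;q=P[m&(Z>lo)&(Z<hi)]
    print(lo,len(q),(q.min(0)+q.max(0))/2,np.ptp(q,0),np.median(q,0))
E
python3 -m handwheel '[[0.01,0,0,0,0,0],[0.035,0,0,0,0,0],[0.065,0.001,0,0,0,0],[0.095,0.002,0,0,0,0],[0.125,0.002,0,0,0,0],[0.155,0.003,0,0,0,0],[0.18,0.003,0,0,0,0],[0.196,0.0035,0,0,0,0]]' 1 | grep -E "pos|force"
```

```text
0.262 184 [0.6399 0.0451 0.2685] [0.0228 0.0231 0.012 ] [0.6398 0.0451 0.2686]
0.203 99 [ 0.6022 -0.0017  0.2069] [0.0185 0.018  0.0075] [ 0.6022 -0.0016  0.208 ]
0.19 235 [0.6097 0.0054 0.1953] [0.0465 0.0442 0.0094] [0.6129 0.0121 0.1972]
0.262 182 [0.6398 0.0451 0.2681] [0.0229 0.023  0.0112] [0.6393 0.0451 0.2687]
0.203 99 [ 0.6036 -0.0016  0.2065] [0.0205 0.018  0.007 ] [ 0.6023 -0.0015  0.2077]
0.19 231 [0.6096 0.0053 0.1952] [0.0466 0.0444 0.0095] [0.6137 0.012  0.1974]
position: [0.6439, 0.0445, 0.319]
force: [-0.0, -0.1, 0.9]
grasp_force: 0.0
```

```bash
python3 -m handwheel '[[0,0,0,0,0,0],[0,0,0,0,0,0],[0,0,-0.01,0,0,0],[0,0,-0.015,0,0,0],[0,0,-0.02,0,0,0],[0,0,-0.02,0,0,0],[0,0,-0.02,0,0,0],[0,0,-0.02,0,0,0]]' | grep -E "pos|force"
```

```text
position: [0.6403, 0.0447, 0.2998]
force: [0.3, 0.2, 0.3]
grasp_force: 0.0
```

```bash
python3 -m handwheel '[[0,0,-0.008,0,0,0],[0,0,-0.018,0,0,0],[0,0,-0.028,0,0,0],[0,0,-0.038,0,0,0],[0,0,-0.046,0,0,0],[0,0,-0.05,0,0,0],[0,0,-0.05,0,0,0],[0,0,-0.05,0,0,0]]' | grep -E "pos|force"
python3 -m handwheel '[[0,0,0,0,0,0],[0,0,0,0,0,0],[0,0,0,0,0,0],[0,0,0,0,0,0],[0,0,0,0,0,0],[0,0,0,0,0,0],[0,0,0,0,0,0],[0,0,0,0,0,0]]' -1 | grep -E "pos|force|open"
python3 -m handwheel '[[0,0,0,0,0,0],[0,0,0,0,0,0],[0,0,0,0,0,0],[0,0,0,0,0,0],[0,0,0,0,0,0],[0,0,0,0,0,0],[0,0,0,0,0,0],[0,0,0,0,0,0]]'
python3 - <<'E'
import numpy as np
def tab(a0,da,c=(.6022,-.0017),r=.060):
    t=np.radians(a0);z=0
    for k in range(1,9):
        a=np.radians(a0-da*k);print([round(float(r*(np.cos(a)-np.cos(t))),4),round(float(r*(np.sin(a)-np.sin(t))),4),round(-.01*da*k/360,4)],end=' ')
    print()
tab(51.2,5);tab(51.2,10)
E
```

```text
position: [0.6405, 0.0447, 0.2491]
force: [-0.1, -1.5, 0.2]
grasp_force: 0.0
position: [0.6405, 0.0447, 0.2496]
force: [0.1, -0.1, -0.6]
opening: 0.479
grasp_force: 0.0
time_s: 14.1
position: [0.6406, 0.0452, 0.2495]
tcp_rot: [[-0.961, 0.275, 0.0], [0.275, 0.961, 0.001], [-0.0, 0.001, -1.0]]
force: [1.1, 2.3, -0.9]
opening: 0.268
grasp_force: 30.0
[0.0039, -0.0035, -0.0001] [0.0075, -0.0072, -0.0003] [0.0108, -0.0113, -0.0004] [0.0137, -0.0157, -0.0006] [0.0162, -0.0203, -0.0007] [0.0183, -0.0251, -0.0008] [0.02, -0.03, -0.001] [0.0213, -0.0351, -0.0011] 
[0.0075, -0.0072, -0.0003] [0.0137, -0.0157, -0.0006] [0.0183, -0.0251, -0.0008] [0.0213, -0.0351, -0.0011] [0.0224, -0.0455, -0.0014] [0.0217, -0.0559, -0.0017] [0.0192, -0.0661, -0.0019] [0.015, -0.0757, -0.0022]
```

```bash
python3 -m handwheel '[[0.0039,-0.0035,-0.0001,0,0,0],[0.0108,-0.0113,-0.0004,0,0,0],[0.0162,-0.0203,-0.0007,0,0,0],[0.02,-0.03,-0.001,0,0,0],[0.022,-0.0403,-0.0012,0,0,0],[0.0222,-0.0507,-0.0015,0,0,0],[0.0206,-0.061,-0.0018,0,0,0],[0.0173,-0.071,-0.0021,0,0,0]]'
cat > st.py <<'E'
import sys,numpy as np
from rig import bot
s=bot.read_state();p=np.array(s['position']);c=np.array([.6022,-.0017]);d=p[:2]-c
a=np.degrees(np.arctan2(d[1],d[0]));rad=d/np.hypot(*d);tan=np.array([rad[1],-rad[0]])
f=np.array(s['force'])[:2];print('t %.1f ang %.1f r %.4f z %.4f Ft %.1f Fr %.1f Fz %.1f grip %.0f'%(s['time_s'],a,np.hypot(*d),p[2],f@tan,f@rad,s['force'][2],s['grasp_force']))
for a0,da in [tuple(map(float,x.split(','))) for x in sys.argv[1:]]:
    t=np.radians(a0);print(a0,da,[[round(float(.06*(np.cos(b)-np.cos(t))),4),round(float(.06*(np.sin(b)-np.sin(t))),4),round(-.01*da*k/360,4)] for k in range(1,9) for b in[np.radians(a0-da*k)]])
E
python3 st.py -23.8,15 -143.8,15 96.2,15
```

```text
time_s: 14.77
position: [0.6588, -0.0233, 0.2475]
tcp_rot: [[-0.962, 0.275, 0.002], [0.275, 0.962, 0.006], [-0.001, 0.007, -1.0]]
force: [2.6, 10.4, 0.2]
opening: 0.273
grasp_force: 30.0
t 14.8 ang -20.9 r 0.0606 z 0.2475 Ft -10.7 Fr -1.3 Fz 0.2 grip 30
-23.8 15.0 [[-0.0081, -0.0134, -0.0004], [-0.0195, -0.0242, -0.0008], [-0.0332, -0.0317, -0.0012], [-0.0484, -0.0354, -0.0017], [-0.0641, -0.0351, -0.0021], [-0.0791, -0.0307, -0.0025], [-0.0925, -0.0225, -0.0029], [-0.1033, -0.0112, -0.0033]]
-143.8 15.0 [[-0.0075, 0.0137, -0.0004], [-0.0112, 0.029, -0.0008], [-0.0109, 0.0446, -0.0012], [-0.0065, 0.0596, -0.0017], [0.0017, 0.073, -0.0021], [0.013, 0.0839, -0.0025], [0.0267, 0.0914, -0.0029], [0.0419, 0.0951, -0.0033]]
96.2 15.0 [[0.0157, -0.0004, -0.0004], [0.0307, -0.0048, -0.0008], [0.0441, -0.0129, -0.0012], [0.0549, -0.0242, -0.0017], [0.0624, -0.038, -0.0021], [0.0661, -0.0532, -0.0025], [0.0658, -0.0688, -0.0029], [0.0614, -0.0839, -0.0033]]
```

```bash
python3 -m handwheel '[[-0.0081,-0.0134,-0.0004,0,0,0],[-0.0195,-0.0242,-0.0008,0,0,0],[-0.0332,-0.0317,-0.0012,0,0,0],[-0.0484,-0.0354,-0.0017,0,0,0],[-0.0641,-0.0351,-0.0021,0,0,0],[-0.0791,-0.0307,-0.0025,0,0,0],[-0.0925,-0.0225,-0.0029,0,0,0],[-0.1033,-0.0112,-0.0033,0,0,0]]' >/dev/null; python3 st.py
python3 -m handwheel '[[-0.0075,0.0137,-0.0004,0,0,0],[-0.0112,0.029,-0.0008,0,0,0],[-0.0109,0.0446,-0.0012,0,0,0],[-0.0065,0.0596,-0.0017,0,0,0],[0.0017,0.073,-0.0021,0,0,0],[0.013,0.0839,-0.0025,0,0,0],[0.0267,0.0914,-0.0029,0,0,0],[0.0419,0.0951,-0.0033,0,0,0]]'>/dev/null; python3 st.py
python3 -m handwheel '[[0.0157,-0.0004,-0.0004,0,0,0],[0.0307,-0.0048,-0.0008,0,0,0],[0.0441,-0.0129,-0.0012,0,0,0],[0.0549,-0.0242,-0.0017,0,0,0],[0.0624,-0.038,-0.0021,0,0,0],[0.0661,-0.0532,-0.0025,0,0,0],[0.0658,-0.0688,-0.0029,0,0,0],[0.0614,-0.0839,-0.0033,0,0,0]]' >/dev/null; python3 st.py -23.8,10 -103.8,7 -159.8,7 144.2,7
```

```text
t 15.4 ang -138.6 r 0.0593 z 0.2444 Ft -10.4 Fr -3.8 Fz -9.1 grip 30
t 16.1 ang 100.3 r 0.0603 z 0.2408 Ft -10.5 Fr 0.9 Fz 7.3 grip 30
t 16.8 ang -21.0 r 0.0606 z 0.2375 Ft -10.6 Fr -2.3 Fz -0.1 grip 30
-23.8 10.0 [[-0.005, -0.0092, -0.0003], [-0.0116, -0.0173, -0.0006], [-0.0195, -0.0242, -0.0008], [-0.0284, -0.0296, -0.0011], [-0.0382, -0.0334, -0.0014], [-0.0484, -0.0354, -0.0017], [-0.0589, -0.0357, -0.0019], [-0.0692, -0.0341, -0.0022]]
-103.8 7.0 [[-0.007, 0.0022, -0.0002], [-0.0137, 0.0052, -0.0004], [-0.0199, 0.009, -0.0006], [-0.0257, 0.0135, -0.0008], [-0.0308, 0.0187, -0.001], [-0.0353, 0.0245, -0.0012], [-0.0391, 0.0308, -0.0014], [-0.042, 0.0376, -0.0016]]
-159.8 7.0 [[-0.0021, 0.007, -0.0002], [-0.0033, 0.0142, -0.0004], [-0.0037, 0.0216, -0.0006], [-0.0031, 0.0289, -0.0008], [-0.0017, 0.036, -0.001], [0.0006, 0.043, -0.0012], [0.0037, 0.0496, -0.0014], [0.0076, 0.0558, -0.0016]]
144.2 7.0 [[0.0046, 0.0057, -0.0002], [0.0099, 0.0107, -0.0004], [0.0158, 0.0151, -0.0006], [0.0222, 0.0187, -0.0008], [0.0289, 0.0216, -0.001], [0.036, 0.0235, -0.0012], [0.0432, 0.0247, -0.0014], [0.0505, 0.0249, -0.0016]]
```

```bash
python3 -m handwheel '[[-0.005,-0.0092,-0.0003,0,0,0],[-0.0116,-0.0173,-0.0006,0,0,0],[-0.0195,-0.0242,-0.0008,0,0,0],[-0.0284,-0.0296,-0.0011,0,0,0],[-0.0382,-0.0334,-0.0014,0,0,0],[-0.0484,-0.0354,-0.0017,0,0,0],[-0.0589,-0.0357,-0.0019,0,0,0],[-0.0692,-0.0341,-0.0022,0,0,0]]' >/dev/null; python3 st.py
python3 -m handwheel '[[-0.007,0.0022,-0.0002,0,0,0],[-0.0137,0.0052,-0.0004,0,0,0],[-0.0199,0.009,-0.0006,0,0,0],[-0.0257,0.0135,-0.0008,0,0,0],[-0.0308,0.0187,-0.001,0,0,0],[-0.0353,0.0245,-0.0012,0,0,0],[-0.0391,0.0308,-0.0014,0,0,0],[-0.042,0.0376,-0.0016,0,0,0]]' >/dev/null; python3 st.py -159.8,5 -159.8,4 160.2,4 168.2,4
```

```text
t 17.4 ang -99.5 r 0.0597 z 0.2354 Ft -10.9 Fr -5.1 Fz -7.5 grip 30
t 18.1 ang -154.5 r 0.0591 z 0.2339 Ft -11.3 Fr 1.5 Fz -5.1 grip 30
-159.8 5.0 [[-0.0016, 0.005, -0.0001], [-0.0027, 0.0101, -0.0003], [-0.0034, 0.0153, -0.0004], [-0.0037, 0.0205, -0.0006], [-0.0035, 0.0257, -0.0007], [-0.0028, 0.0309, -0.0008], [-0.0017, 0.036, -0.001], [-0.0001, 0.041, -0.0011]]
-159.8 4.0 [[-0.0013, 0.004, -0.0001], [-0.0023, 0.008, -0.0002], [-0.0031, 0.0122, -0.0003], [-0.0035, 0.0163, -0.0004], [-0.0037, 0.0205, -0.0006], [-0.0036, 0.0247, -0.0007], [-0.0031, 0.0289, -0.0008], [-0.0024, 0.033, -0.0009]]
160.2 4.0 [[0.0016, 0.0039, -0.0001], [0.0034, 0.0077, -0.0002], [0.0055, 0.0113, -0.0003], [0.0078, 0.0148, -0.0004], [0.0104, 0.0181, -0.0006], [0.0131, 0.0212, -0.0007], [0.0161, 0.0241, -0.0008], [0.0193, 0.0268, -0.0009]]
168.2 4.0 [[0.001, 0.0041, -0.0001], [0.0023, 0.0081, -0.0002], [0.0038, 0.0119, -0.0003], [0.0057, 0.0157, -0.0004], [0.0077, 0.0193, -0.0006], [0.0101, 0.0228, -0.0007], [0.0126, 0.0261, -0.0008], [0.0154, 0.0293, -0.0009]]
```

```bash
python3 -m handwheel '[[-0.0016,0.005,-0.0001,0,0,0],[-0.0027,0.0101,-0.0003,0,0,0],[-0.0034,0.0153,-0.0004,0,0,0],[-0.0037,0.0205,-0.0006,0,0,0],[-0.0035,0.0257,-0.0007,0,0,0],[-0.0028,0.0309,-0.0008,0,0,0],[-0.0017,0.036,-0.001,0,0,0],[-0.0001,0.041,-0.0011,0,0,0]]' >/dev/null; python3 st.py 160.2,5 160.2,4
```

```text
t 18.8 ang 164.4 r 0.0594 z 0.2327 Ft -10.4 Fr 1.4 Fz 1.6 grip 30
160.2 5.0 [[0.002, 0.0048, -0.0001], [0.0044, 0.0095, -0.0003], [0.0072, 0.0139, -0.0004], [0.0104, 0.0181, -0.0006], [0.0139, 0.022, -0.0007], [0.0177, 0.0255, -0.0008], [0.0219, 0.0287, -0.001], [0.0263, 0.0315, -0.0011]]
160.2 4.0 [[0.0016, 0.0039, -0.0001], [0.0034, 0.0077, -0.0002], [0.0055, 0.0113, -0.0003], [0.0078, 0.0148, -0.0004], [0.0104, 0.0181, -0.0006], [0.0131, 0.0212, -0.0007], [0.0161, 0.0241, -0.0008], [0.0193, 0.0268, -0.0009]]
```

```bash
python3 -m handwheel '[[0.002,0.0048,-0.0001,0,0,0],[0.0044,0.0095,-0.0003,0,0,0],[0.0072,0.0139,-0.0004,0,0,0],[0.0104,0.0181,-0.0006,0,0,0],[0.0139,0.022,-0.0007,0,0,0],[0.0177,0.0255,-0.0008,0,0,0],[0.0219,0.0287,-0.001,0,0,0],[0.0263,0.0315,-0.0011,0,0,0]]' >/dev/null; python3 st.py 120.2,4
```

```text
t 19.4 ang 124.6 r 0.0599 z 0.2315 Ft -11.0 Fr 3.3 Fz 8.3 grip 30
120.2 4.0 [[0.0037, 0.002, -0.0001], [0.0075, 0.0037, -0.0002], [0.0114, 0.0051, -0.0003], [0.0155, 0.0063, -0.0004], [0.0196, 0.0072, -0.0006], [0.0237, 0.0078, -0.0007], [0.0279, 0.0081, -0.0008], [0.0321, 0.0081, -0.0009]]
```

```bash
python3 -m handwheel '[[0.0037,0.002,-0.0001,0,0,0],[0.0075,0.0037,-0.0002,0,0,0],[0.0114,0.0051,-0.0003,0,0,0],[0.0155,0.0063,-0.0004,0,0,0],[0.0196,0.0072,-0.0006,0,0,0],[0.0237,0.0078,-0.0007,0,0,0],[0.0279,0.0081,-0.0008,0,0,0],[0.0321,0.0081,-0.0009,0,0,0]]' >/dev/null; python3 st.py 88.2,3 88.2,4
```

```text
t 20.1 ang 93.5 r 0.0602 z 0.2308 Ft -13.4 Fr 4.7 Fz 10.6 grip 30
88.2 3.0 [[0.0031, -0.0002, -0.0001], [0.0063, -0.0005, -0.0002], [0.0094, -0.001, -0.0003], [0.0124, -0.0017, -0.0003], [0.0155, -0.0025, -0.0004], [0.0184, -0.0035, -0.0005], [0.0214, -0.0047, -0.0006], [0.0242, -0.006, -0.0007]]
88.2 4.0 [[0.0042, -0.0003, -0.0001], [0.0083, -0.0008, -0.0002], [0.0124, -0.0017, -0.0003], [0.0165, -0.0028, -0.0004], [0.0204, -0.0043, -0.0006], [0.0242, -0.006, -0.0007], [0.0279, -0.0079, -0.0008], [0.0315, -0.0101, -0.0009]]
```

```bash
python3 -m handwheel '[[0.0042,-0.0003,-0.0001,0,0,0],[0.0083,-0.0008,-0.0002,0,0,0],[0.0124,-0.0017,-0.0003,0,0,0],[0.0165,-0.0028,-0.0004,0,0,0],[0.0204,-0.0043,-0.0006,0,0,0],[0.0242,-0.006,-0.0007,0,0,0],[0.0279,-0.0079,-0.0008,0,0,0],[0.0315,-0.0101,-0.0009,0,0,0]]' >/dev/null; python3 st.py 56.2,2
```

```text
t 20.8 ang 61.9 r 0.0606 z 0.2300 Ft -15.0 Fr 4.8 Fz 9.3 grip 30
56.2 2.0 [[0.0017, -0.0012, -0.0001], [0.0034, -0.0024, -0.0001], [0.005, -0.0038, -0.0002], [0.0066, -0.0051, -0.0002], [0.0082, -0.0066, -0.0003], [0.0096, -0.008, -0.0003], [0.0111, -0.0096, -0.0004], [0.0125, -0.0111, -0.0004]]
```

```bash
python3 -m handwheel '[[0.0009,-0.0006,0,0,0,0],[0.0017,-0.0012,-0.0001,0,0,0],[0.0034,-0.0024,-0.0001,0,0,0],[0.005,-0.0038,-0.0002,0,0,0],[0.0066,-0.0051,-0.0002,0,0,0],[0.0074,-0.0059,-0.0003,0,0,0],[0.0082,-0.0066,-0.0003,0,0,0],[0.0096,-0.008,-0.0003,0,0,0]]' >/dev/null; python3 st.py
python3 -m handwheel '[[0,0,0,0,0,0],[0,0,0,0,0,0],[0,0,0,0,0,0],[0,0,0,0,0,0],[0,0,0,0,0,0],[0,0,0,0,0,0],[0,0,0,0,0,0],[0,0,0,0,0,0]]' >/dev/null; python3 st.py
```

```text
t 21.4 ang 50.3 r 0.0606 z 0.2297 Ft -14.9 Fr 4.3 Fz 7.8 grip 30
t 22.1 ang 49.8 r 0.0607 z 0.2298 Ft -14.1 Fr 3.8 Fz 8.0 grip 30
```

```bash
python3 -m handwheel '[[-0.0006,0.0005,0.0005,0,0,0],[-0.0012,0.0011,0.001,0,0,0],[-0.0018,0.0016,0.0015,0,0,0],[-0.0024,0.0022,0.002,0,0,0],[-0.003,0.0027,0.0025,0,0,0],[-0.0035,0.0032,0.003,0,0,0],[-0.004,0.0037,0.003,0,0,0],[-0.004,0.0037,0.003,0,0,0]]' >/dev/null; python3 st.py
```

```text
t 22.8 ang 50.4 r 0.0606 z 0.2300 Ft -1.6 Fr 5.8 Fz -7.3 grip 30
```

```bash
python3 -m handwheel '[[0.0003,0.0004,-0.0004,0,0,0],[0.0007,0.0008,-0.0008,0,0,0],[0.001,0.0013,-0.0012,0,0,0],[0.0012,0.0016,-0.0015,0,0,0],[0.0012,0.0016,-0.0015,0,0,0],[0.0012,0.0016,-0.0015,0,0,0],[0.0012,0.0016,-0.0015,0,0,0],[0.0012,0.0016,-0.0015,0,0,0]]' >/dev/null; python3 st.py
```

```text
t 23.4 ang 50.3 r 0.0608 z 0.2299 Ft -5.5 Fr -0.0 Fz -5.7 grip 30
```

```bash
python3 -m handwheel '[[-0.0004,0.0003,-0.0003,0,0,0],[-0.0008,0.0006,-0.0006,0,0,0],[-0.0012,0.001,-0.0009,0,0,0],[-0.0014,0.0012,-0.0012,0,0,0],[-0.0014,0.0012,-0.0012,0,0,0],[-0.0014,0.0012,-0.0012,0,0,0],[-0.0014,0.0012,-0.0012,0,0,0],[-0.0014,0.0012,-0.0012,0,0,0]]' >/dev/null; python3 st.py
```

```text
t 24.1 ang 50.4 r 0.0610 z 0.2299 Ft -3.7 Fr -3.5 Fz -2.3 grip 30
```

```bash
python3 -m handwheel '[[0,0,0,0,0,0],[0,0,0,0,0,0],[0,0,0,0,0,0],[0,0,0,0,0,0],[0,0,0,0,0,0],[0,0,0,0,0,0],[0,0,0,0,0,0],[0,0,0,0,0,0]]' 0.4 |grep open; python3 st.py
python3 -m handwheel '[[0,0,0.01,0,0,0],[0,0,0.03,0,0,0],[0,0,0.06,0,0,0],[0,0,0.09,0,0,0],[0,0,0.11,0,0,0],[0,0,0.12,0,0,0],[0,0,0.12,0,0,0],[0,0,0.12,0,0,0]]' >/dev/null; python3 st.py
python3 -m handwheel '[[-0.01,0,0,0,0,0],[-0.04,0,0,0,0,0],[-0.08,0,0,0,0,0],[-0.12,0,0,0,0,0],[-0.15,0,0,0,0,0],[-0.17,0,0,0,0,0],[-0.17,0,0,0,0,0],[-0.17,0,0,0,0,0]]' >/dev/null; python3 st.py
python3 - <<'E'
from h import *
np.set_printoptions(precision=4,suppress=True)
im,D=cams.capture('top');P=cloud('top',D);Z=P[...,2];cv2.imwrite('pics/g.png',im)
m=np.zeros(Z.shape,bool);m[130:180,310:350]=1;q=P[m&(Z>.243)&(Z<.28)];c=(q.min(0)+q.max(0))/2
print(c,np.degrees(np.arctan2(c[1]+.0017,c[0]-.6022)),np.median(q[:,2]))
im,D=cams.capture('scene');cv2.imwrite('pics/h.png',cv2.resize(im[180:330,190:450],None,fx=3,fy=3,interpolation=cv2.INTER_CUBIC))
E
```

```text
opening: 0.688
t 24.8 ang 50.4 r 0.0622 z 0.2298 Ft -0.2 Fr -0.6 Fz 0.4 grip 0
t 25.4 ang 50.7 r 0.0620 z 0.3497 Ft 0.3 Fr 1.0 Fz -1.9 grip 0
t 26.1 ang 159.9 r 0.1402 z 0.3486 Ft 1.3 Fr -0.1 Fz 0.4 grip 0
[0.6413 0.045  0.2489] 50.071703313550955 0.24899719624940342
```

View pics/h.png

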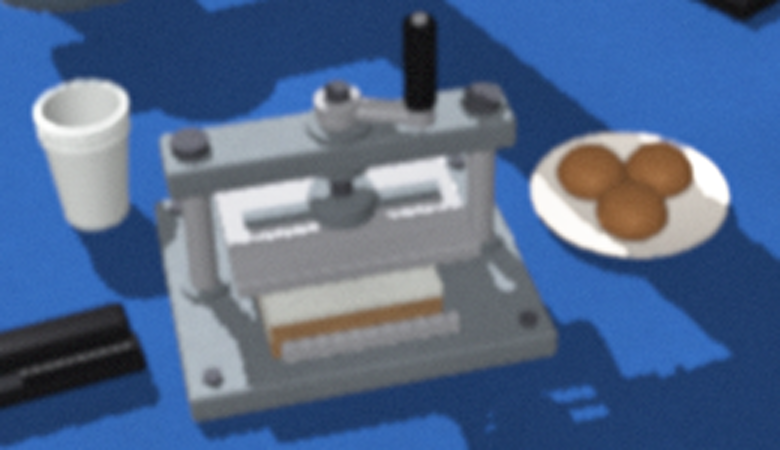

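The platen rests on the pad, the pad sits against the stop at about (370,335), the crank is released, and the bystanders haven't moved. I'm handing in.

```bash
python3 -c "
from rig import bot
print(bot.hand_in())"
```

```text
the job is handed in; nothing more can be done
None
```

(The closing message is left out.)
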